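# Load the slide carrier into the reader past its sprung flap

## Task

Load the slide reader: press its orange thumb bar down with one fingertip to hold the sprung blue flap wide open, and with the other fingertip push the yellow plate of the slide carrier along the channel until the carrier is fully home against its stop. Keep the flap wide open the whole time the slides are passing under it, then take the hand away so that the flap springs shut behind them. Only press and push: do not lift or pick up anything, and leave the other things on the bench where they are.

Things in the scene. Friction and masses are not known exactly. Their poses are not given: they have to be found in the camera images.
- reader: Slide reader, fixed. Origin: on the bench below the shut flap's front edge, mid channel; +x = loading direction (away from robot), +y = thumb-bar side. Base plate 6 mm thick. Open channel x -180 to +86 mm (end stop), floor 6 mm above bench, 36 mm wide between rails that reach 16 mm. White bay under the flap x 0 to 100, 42 mm high. White optics housing x 100 to 215, y -60 to 90, 75 mm high.
- flap (a joint): Angle of the sprung blue flap, rad: 0 shut, 0.7 open at its stop; grows as the thumb bar is pressed down. Slides pass freely from 0.43 on; 0.5 to 0.65 is wide open. A spring shuts it as soon as the bar is let go; the bar needs about 2 N to start and 4 N at 0.6 rad.
- skirt (a point): Middle of the bottom edge of the flap's 18 mm front skirt; shut: 26 mm above the bench at reader x = 0, y = -2 mm, in the way of the slides. Flap 94 mm (x) by 50 mm; its hinge rod, 8 mm thick, runs along x at reader y = 34 mm, z = 44 mm, from x = -175 to 92 mm. Held open, the flap's -y edge rises to about 75 mm above the bench.
- thumb_bar (a point): Middle of the top face of the orange thumb bar, rigid with the flap: 170 mm long (reader x -175 to -5), 32 mm wide, 4 mm thick. Shut: slopes 0.6 rad, outer edge up, this point 47 mm above the bench at reader y = 73 mm. Pressed until level (flap 0.6 rad): top 24 mm above the bench, spanning y 52 to 84 mm; a fingertip at y = 68 presses its middle and can slide along its whole length.
- carrier: Loose slide carrier in the channel, about 0.25 kg, 110 (x) x 34 x 42 mm: black sled 8 mm thick; four glass slides on edge, x -25 to +51 mm, 22 mm wide in all, tops 30 mm up; upright yellow plate 6 mm thick at its rear end (x -55 to -49). Origin: centre of the underside; +x towards the stop. Fully home: origin at reader x = 31, y = 0 mm. Starts with the slides 15 to 45 mm short of the flap.
- push_plate (a point): On the rear face (towards the robot) of the carrier's yellow plate, mid width, 38 mm above the bench. The plate is 34 mm wide and its top is 48 mm above the bench. When the carrier is home this face is at reader x = -24 mm.
- dropper: Amber dropper bottle with black cap, 34 mm across, 75 mm high, on the channel's far side from the thumb bar. Bystander; origin centre of underside.
- dish: Shallow round glass dish, 88 mm across, 16 mm high. Bystander; origin centre of underside.
- slide_box: Blue and white slide box, 87 x 64 x 34 mm. Bystander; origin centre of underside.
- mailer: Green flat slide mailer, 78 x 28 x 12 mm. Bystander; origin centre of underside.
- beaker: Glass beaker, 68 mm across, 85 mm high. Bystander; origin centre of underside.
- tube_rack: White open rack 100 x 60 mm with six capped tubes, 93 mm high. Bystander; origin centre of underside.
- wash_jar: White jar with red cap, 64 mm across, 120 mm high. Bystander; origin centre of underside.
Things that resemble listed ones, but are neither listed nor needed, are in the scene too. Leave any purple look-alike of the carrier alone.

How it is judged (in metres and radians):
On the way, in this order (a step that is already met when the one before it is completed fails the run):
1. the flap is held open by the thumb bar while the slides are still outside (value of joint flap above 0.43 rad and x of carrier in the frame of reader below -0.051 m), for 0.1 s.
2. the carrier is fully home with the flap still held open (x of carrier in the frame of reader between 0.027 and 0.035 m and y of carrier in the frame of reader between -0.004 and 0.004 m and value of joint flap above 0.4 rad), for 0.1 s.
At the end, for the whole second after the job is handed in: The carrier lies flat and at rest in the channel within 4 mm of fully home against the stop, and the flap has sprung shut (below 0.06 rad) (x of carrier in the frame of reader between 0.027 and 0.035 m and y of carrier in the frame of reader between -0.004 and 0.004 m and value of joint flap below 0.06 rad and angle between carrier's own z axis and vertical below 0.05 rad and height (world z) of carrier below 0.009 m and linear speed of carrier below 0.01 m/s); the robot touches nothing.
It fails at once if the flap comes down while the slides are under it (x of carrier in the frame of reader between -0.047 and 0.021 m and value of joint flap below 0.36 rad).
It fails at once if the carrier is lifted or tipped (height (world z) of carrier above 0.016 m or angle between carrier's own z axis and vertical above 0.15 rad).
It fails at once if a bystander is moved more than 15 mm (distance of any of dropper, dish, slide_box, mailer, beaker, tube_rack, wash_jar from where it was at the start of the episode above 0.015 m).
It also fails if it takes over 38 s, if anything falls off the work surface, if the arm or the gripper's body presses on something with over 40 N, if the wrist force passes 120 N, or if a joint passes its speed limit or range.

## Robot

A 7-joint arm with a two-finger parallel gripper is mounted at the origin on the work surface. World frame = base frame: x ahead of the robot, y to its left, z up, the work surface at z = 0. Lengths are in mm, angles in rad, forces in N, time in s.
With the tool pointing down it reaches from about 425 to 875 mm from the base axis. Payload 4.7 kg.
Tool frame: the origin (TCP) lies between the finger pads; the fingertips stand 8 mm ahead of it and the grasp point (between the pads) lies 11 mm behind it (arm.nose_length is the distance from the TCP to the fingertips, in mm); z points along the fingers, y is the direction in which the jaws open and shut (so a half turn about z gives the same grasp; the last joint's range is limited). The gripper opens to 85 mm and grips with 20 to 120 N. Pads are 22 mm wide; open, the fingers measure 114 mm over their backs; the gripper's body (76 mm by 85 mm) begins 54 mm behind the grasp point. The pads swing forward as they close: fully open they stand 13 mm farther back than shut.
Start: joints at [1.18, 0.321, -0.07, 1.45, 0.023, 1.371, -0.057], TCP at [255.975, -597.495, 239.349] pointing down, gripper open.
Joint ranges: [-2.86, 2.86], [-0.3, 2.09], [-1.38, 1.24], [0.06, 2.45], [-1.56, 4.7], [0.09, 2.05], [-2.69, 2.69]. Speed limits (rad/s): [2.57, 2.57, 3.14, 3.14, 3.14, 3.14, 3.14].

## Interface

Orientations are given as a rotation vector (axis times angle).
In Python, from workcell import arm gives the robot as it stands.
- The arm moves only by the tool arm_command, never from a script. Its argument "moves" is one flat list of numbers, 7 for each row, row after row: the closure, from 0 (fully open) to 1 (shut), then the shift along the tool's x, y, z in mm, then the turn, a rotation vector about the tool's x, y, z in rad. A call has exactly 5 rows; each row is the pose to reach, as a shift and turn from the pose commanded when the call began, along the tool's axes at that moment; what a row does not reach only later rows make up. A row lasts 1/12 s, in which the tool goes at most 41.7 mm and 7.16 degrees, less where a joint would pass 70% of its speed; a pose out of reach is approached as far as the arm can. A call with a gripper value outside its range is refused whole. The fingers move at their own pace and stop on an object; "force" is the grip in N (left out, the last holds). Time passes only in rows, so rows that repeat a pose let the fingers close, or fill a call up. It gives the time, the measured TCP pose, the force and the opening at its end, in the units of the state.
- arm.get_state(): the state, without advancing time (a new reading comes with each control period).
- arm.grab_frame(name): name is "scene" or "top" or "wrist"; returns a dict with "img" (420x560x3 uint8, red, green, blue), "intrinsics" (3x3 intrinsics, pixels), "xyz" and "rotation" of the camera in the world; the wrist camera has in their place "hand_eye" (4x4, takes a point from camera to tool coordinates, whose origin is the TCP and whose axes are the flange's). Camera axes: x right, y up, looking along -z (the intrinsics and any distortion apply to the point x, -y, -z); pixel columns grow to the right and rows downward; lengths in mm; the calibration is good to about 2 mm. A picture is of the moment at which its call begins: read the wrist's pose just before it. There is no depth.
- arm.close_job(): hands the job in, once; it reports no verdict.
Trained networks look in a picture, given as the dict that the camera call returned (one of the last four; its "shot" number tells which), for a name from the list of things; names that differ only in an ending like _2 or _b are one class to them, and where a whole thing is asked for, a point or a joint stands for the part that bears it (a point fixed in the world has none). Each returns a list of dicts, best first, with "confidence" (0 to 1); they miss things now and then, are a little off and sometimes report something else, mostly with a low value. They report only what shows in the picture. A call takes as long as a camera call. They do not tell look-alikes from the thing itself.
- arm.silhouettes(picture, thing): "region" (420x560 bool, what is visible of it).
- arm.landmark_of(picture, thing): "xyz" ([x, y, z] in mm, in world coordinates, good to about 4 mm: a listed point, or the origin of a listed thing).
The state is a dict: "time_s": time; "qpos": joint angles; "joint_vel": joint speeds; "tau": joint torques, N m; "position": TCP position; "orientation": TCP orientation; "wrist_force": force on the tool from outside, world axes, zero at the start; "torque": the same for the moment, N m; "finger_gap": opening from 0.0 (shut) to 1.0 (fully open).
Only numpy, scipy, OpenCV 4.12 (cv2) and the standard library are available. Lean on these libraries where they do the work, as an engineer would, in place of code of your own. Each camera call takes 0.05 s, during which the arm holds its last target. There are 200 camera calls.

## Working session

There is one attempt and no reset: what is moved stays moved. The work goes in short steps, Python scripts to look and compute and a tool call to move; the robot and the scene stay as the last step left them, time stands still between calls to the robot, and variables do not carry over. Pictures are saved under pics/ and viewed, about 8 in all and at most 12, crops included, and the job is handed in when it is done.

Besides the shell and the picture viewer there is one more tool, called after "Emit:" as name(argument=value, ...) on one line, values as JSON. arm_command: Moves the arm, as the interface text tells. Its arguments: {"type":"object","properties":{"moves":{"type":"array","items":{"type":"number"}},"force":{"type":"number"}},"required":["moves"]}

```bash
mkdir -p pics; cat > h.py <<'E'
import numpy as np,cv2
from workcell import arm
from scipy.spatial.transform import Rotation as R
def save(f,n): cv2.imwrite('pics/'+n,f['img'][:,:,::-1])
E
python3 - <<'E'
from h import *
s=arm.get_state();print(s['time_s'],s['position'],s['orientation'],s['finger_gap'],arm.nose_length)
fs={n:arm.grab_frame(n) for n in('top','scene')}
for n,f in fs.items():
    save(f,n+'0.png');print(n,f['xyz'],f['rotation'],f['intrinsics'])
    for t in('reader','skirt','thumb_bar','carrier','push_plate','dropper'):
        print(t,[(np.round(d['xyz']),round(d['confidence'],2)) for d in arm.landmark_of(f,t)])
cv2.imwrite('pics/both.png',np.vstack([cv2.resize(fs[n]['img'],(400,300)) for n in fs])[:,:,::-1])
E
```

```text
0.0 [ 255.75074172 -597.0306315   238.21716498] [-3.07566713e+00 -6.31201398e-01  7.52884321e-04] 1.0006938564379282 8.0
top [ 432.58039379    8.84671652 1329.75695409] [ 0.10296472 -0.0765868  -1.54823682] [[483.68973792   0.         281.68732956]
 [  0.         483.68973792 204.0392419 ]
 [  0.           0.           1.        ]]
reader [(array([654., -18.,  -0.]), 0.91)]
skirt [(array([657., -19.,  26.]), 0.59), (array([679., 171.,  -0.]), 0.43)]
thumb_bar [(array([550.,  27.,  45.]), 0.57)]
carrier [(array([ 452., -224.,    0.]), 0.84), (array([349.,  16.,  -0.]), 0.57), (array([523., 131.,   0.]), 0.22)]
push_plate [(array([ 460., -176.,   33.]), 0.87), (array([405.,  -9.,  28.]), 0.72), (array([529., -49.,  39.]), 0.62), (array([642., 478.,  -2.]), 0.3)]
dropper [(array([ 596., -151.,   -5.]), 0.55)]
scene [1015.83617907 -517.93397532  718.78503411] [0.78388712 0.27972851 0.67192949] [[380.8033306    0.         278.33043857]
 [  0.         380.8033306  207.40419943]
 [  0.           0.           1.        ]]
reader [(array([656., -17.,  -1.]), 0.91), (array([661., -22.,  27.]), 0.41)]
skirt [(array([660., -23.,  28.]), 0.56)]
thumb_bar [(array([552.,  30.,  48.]), 0.95)]
carrier [(array([ 451., -224.,   -0.]), 0.9), (array([581., -38.,  10.]), 0.89), (array([353.,  15.,  -2.]), 0.57), (array([532., -57.,  38.]), 0.24), (array([658., -18.,  -2.]), 0.15)]
push_plate [(array([ 464., -174.,   31.]), 0.96), (array([530., -56.,  36.]), 0.82), (array([401.,  -8.,  36.]), 0.77)]
dropper [(array([ 595., -149.,   -4.]), 0.8)]
```

View pics/top0.png

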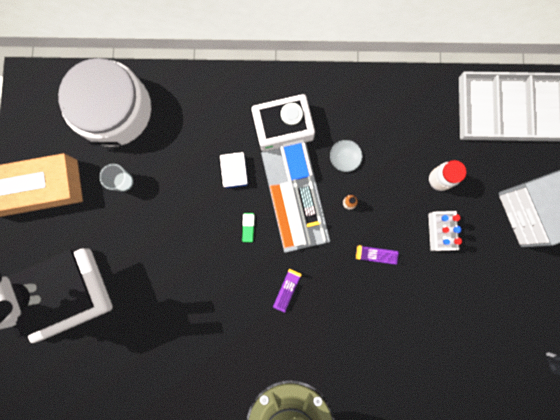

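View pics/scene0.png

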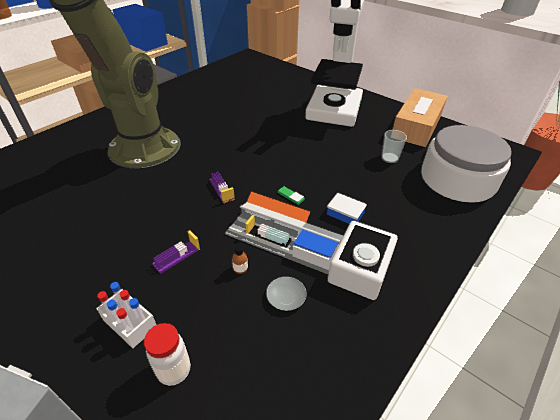

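The real carrier is the one in the channel, with its yellow plate at about (313,222) in the top view. The purple ones at (291,290) and (377,255) are look-alikes. Next I'll get the reader's yaw and the first move.

```bash
cat >> h.py <<'E'
def cam(f):
    if 'xyz' in f: return np.array(f['xyz']),R.from_rotvec(f['rotation']).as_matrix()
    s=f['state'];T=np.array(f['hand_eye']);Rt=R.from_rotvec(s['orientation']).as_matrix()
    return np.array(s['position'])+Rt@T[:3,3],Rt@T[:3,:3]
def onplane(f,uv,z):
    c,Rm=cam(f);K=np.array(f['intrinsics'])
    d=np.c_[np.asarray(uv,float),np.ones(len(uv))]@np.linalg.inv(K).T
    d=(d*[1,-1,-1])@Rm.T
    return c+d*((z-c[2])/d[:,2])[:,None]
def pix(f,P):
    c,Rm=cam(f);p=((np.asarray(P)-c)@Rm)*[1,-1,-1];p=p@np.array(f['intrinsics']).T
    return p[:,:2]/p[:,2:]
def wrist():
    s=arm.get_state();f=dict(arm.grab_frame('wrist'));f['state']=s;return f
def delta(rx,ry,z,pose):
    """tool-frame shift and turn from now to reader (rx,ry), world z, tool y along reader y"""
    x0,y0,a=pose;s=arm.get_state();Rt=R.from_rotvec(s['orientation'])
    t=np.array([x0+rx*np.cos(a)-ry*np.sin(a),y0+rx*np.sin(a)+ry*np.cos(a),z])
    out=[]
    for sg in(1,-1):
        Rg=R.from_matrix(np.c_[[sg*np.cos(a),sg*np.sin(a),0],[sg*np.sin(a),-sg*np.cos(a),0],[0,0,-1]])
        out.append((Rt.inv()*Rg).as_rotvec())
    print('pos',np.round(s['position'],1),'F',np.round(s['wrist_force'],1),'t',s['time_s'],'gap',round(s['finger_gap'],3))
    print('target',np.round(t,1),'shift',np.round(Rt.inv().apply(t-s['position']),1),'turns',np.round(out,3))
E
python3 - <<'E'
from h import *
for n in('top','scene'):
    f=arm.grab_frame(n);hsv=cv2.cvtColor(f['img'],cv2.COLOR_RGB2HSV)
    m=cv2.inRange(hsv,(5,150,120),(13,255,255))
    k,l,st,c=cv2.connectedComponentsWithStats(m)
    t=pix(f,[[551,28,47]])[0];
    i=1+np.argmin(np.hypot(*(c[1:]-t).T)+1e3*(st[1:,4]<100))
    uv=np.argwhere(l==i)[:,::-1]
    P=onplane(f,uv,47)[:,:2].astype(np.float32);r=cv2.minAreaRect(P);u=np.linalg.svd(P-P.mean(0),full_matrices=False)[2][0]
    print(n,len(uv),r,np.arctan(u[1]/u[0]))
A=np.array([[0,0],[0,0],[0,-2],[0,-2],[-90,73],[-90,73]]);B=np.array([[654,-18],[656,-17],[657,-19],[660,-23],[550,27],[552,30]])
H=np.array([A.mean(0),B.mean(0)]);U,S,V=np.linalg.svd((A-H[0]).T@(B-H[1]));Q=V.T@U.T
a=np.arctan2(Q[1,0],Q[0,0]);o=H[1]-Q@H[0];print(a,o)
delta(-157,34,220,(o[0],o[1],a))
E
```

```text
top 491 ((550.0870971679688, 31.465091705322266), (166.37677001953125, 22.403610229492188), 14.366276741027832) 0.24979205
scene 729 ((551.87060546875, 30.437053680419922), (177.03672790527344, 41.34352493286133), 14.336650848388672) 0.23534805
0.2642873068527025 [656.64060699 -18.34162609]
pos [ 256.  -597.5  239.4] F [ 0.2 -0.  -0.2] t 0.8 gap 0.998
target [496.2 -26.5 220. ] shift [ 445.7 -430.2   19.3] turns [[ 0.     0.     0.14 ]
 [-0.     0.    -3.001]]
```

Emit:
arm_command(moves=[0.365,29,-28,0,0,0,0,0.365,58,-56,0,0,0,0,0.365,87,-84,0,0,0,0,0.365,116,-112,0,0,0,0,0.365,145,-140,0,0,0,0], force=40)

```text
time_s: 1.22
position: [334.6, -409.9, 239.4]
orientation: [3.077, 0.631, 0.0]
wrist_force: [1.0, 0.0, 1.5]
finger_gap: 0.637
```

Emit:
arm_command(moves=[0.365,29,-28,0,0,0,0,0.365,58,-56,0,0,0,0,0.365,87,-84,0,0,0,0,0.365,116,-112,0,0,0,0,0.365,145,-140,0,0,0,0])

```text
time_s: 1.63
position: [412.7, -224.1, 239.7]
orientation: [3.076, 0.631, 0.001]
wrist_force: [0.8, -0.6, -0.3]
finger_gap: 0.632
```

Emit:
arm_command(moves=[0.365,29,-28,4,0,0,0.03,0.365,58,-56,8,0,0,0.06,0.365,87,-84,12,0,0,0.09,0.365,116,-112,16,0,0,0.12,0.365,145,-140,20,0,0,0.155])

```text
time_s: 2.05
position: [490.9, -38.3, 219.6]
orientation: [3.116, 0.389, 0.002]
wrist_force: [0.8, -0.5, -1.5]
finger_gap: 0.634
```

```bash
python3 - <<'E'
from h import *
f=wrist();save(f,'w1.png')
pose=(656.6,-18.3,.25)
for t in('reader','skirt','thumb_bar','carrier','push_plate'):
    print(t,[(np.round(d['xyz']),round(d['confidence'],2)) for d in arm.landmark_of(f,t)])
delta(-157,34,220,pose)
E
```

```text
reader []
skirt [(array([579., -40.,   6.]), 0.19)]
thumb_bar [(array([554.,  29.,  46.]), 0.72)]
carrier [(array([ 454., -228.,   -2.]), 0.96), (array([581., -43.,   6.]), 0.92)]
push_plate [(array([528., -48.,  32.]), 0.7), (array([406.,  -6.,  32.]), 0.69), (array([ 459., -167.,   32.]), 0.64), (array([ 592., -153.,    3.]), 0.53)]
pos [490.1 -41.5 219.3] F [-0.3 -0.2 -1.3] t 2.35 gap 0.635
target [496.1 -24.2 220. ] shift [ 10.  -15.3  -0.7] turns [[ 1.00e-03  0.00e+00 -2.00e-03]
 [ 1.00e-03 -1.00e-03  3.14e+00]]
```

View pics/w1.png

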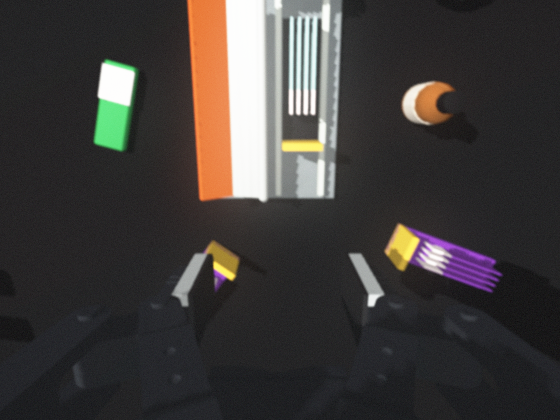

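The wrist view shows the orange bar at cols 190–232, its near end at row 198. The hinge rod's end is near (264,200), and the yellow plate's top spans (282–323, 146).

```bash
python3 - <<'E'
from h import *
f=wrist();hsv=cv2.cvtColor(f['img'],cv2.COLOR_RGB2HSV)
m=cv2.inRange(hsv,(3,170,120),(12,255,255)); m[:, :170]=0; m[215:]=0; m[:,250:]=0
rows=np.arange(10,190)
L=np.array([[np.flatnonzero(m[r])[0]-.5,r] for r in rows]);Rr=np.array([[np.flatnonzero(m[r])[-1]+.5,r] for r in rows])
for n,E,z in(('outer',L,56),('inner',Rr,38)):
    P=onplane(f,E,z);b=np.polyfit(P[:,0],P[:,1],1);print(n,'yaw',np.arctan(b[0]),P[0],P[-1])
y=cv2.inRange(hsv,(18,140,100),(32,255,255));k,l,st,c=cv2.connectedComponentsWithStats(y)
for i in range(1,k):
    if st[i,4]>80: print(st[i],onplane(f,[c[i]],48)[0])
a=.25;c,s_=np.cos(a),np.sin(a)
def tord(P,p=(656.6,-18.3)): d=P[:,:2]-p; return np.c_[d@[c,s_],d@[-s_,c]]
print('outer local(exp y~86)',tord(onplane(f,L[[0,-1]],56)),'inner(exp y60,z38)',tord(onplane(f,Rr[[0,-1]],38)))
print('end of bar(exp -175)',tord(onplane(f,[[202,199],[232,198]],47)),'rod end(exp -175,34)',tord(onplane(f,[[264,200]],46)),'plate',tord(onplane(f,[[282,146],[323,146],[302,151]],48)))
E
```

```text
outer yaw 0.2508169723884629 [606.89340568  60.35026238  56.        ] [473.60321975  25.84339876  56.        ]
inner yaw 0.2476217525746475 [617.33601036  36.91427143  38.        ] [475.86692156   0.79987371  38.        ]
[281 139  37   5 121] [534.07507727 -50.02817287  48.        ]
[383 222  34  48 919] [ 464.86089032 -162.88530257   48.        ]
[205 240  32  40 601] [410.86427871  -7.82561474  48.        ]
outer local(exp y~86) [[ -28.70295036   88.50282442]
 [-166.38660189   88.04521536]] inner(exp y60,z38) [[ -24.38313793   63.21185993]
 [-170.38914034   63.22018406]]
end of bar(exp -175) [[-177.45017082   85.82493597]
 [-176.57877933   59.15694787]] rod end(exp -175,34) [[-178.70670825   30.82797956]] plate [[-130.87965216   14.88762744]
 [-130.93459713  -19.97453031]
 [-135.13093947   -2.18857721]]
```

```bash
python3 - <<'E'
from h import *
delta(-157,34,80,(654.6,-18.8,.249))
E
```

```text
pos [490.1 -41.9 219.3] F [-0.6 -0.4  0. ] t 2.4 gap 0.634
target [494.1 -24.5  80. ] shift [  8.1 -15.9 139.3] turns [[ 1.00e-03  0.00e+00 -2.00e-03]
 [ 1.00e-03 -1.00e-03  3.14e+00]]
```

Emit:
arm_command(moves=[0.365,8,-16,20,0,0,0,0.365,8,-16,55,0,0,0,0.365,8,-16,90,0,0,0,0.365,8,-16,125,0,0,0,0.365,8,-16,139,0,0,0])

```text
time_s: 2.82
position: [490.9, -24.5, 76.1]
orientation: [-3.117, -0.387, 0.01]
wrist_force: [-0.1, -0.4, 0.1]
finger_gap: 0.636
```

```bash
python3 - <<'E'
from h import *
f=wrist();save(f,'w2.png');s=arm.grab_frame('scene');
u=pix(s,[[551,-15,40]])[0].astype(int);print(u)
c=s['img'][u[1]-60:u[1]+60,u[0]-80:u[0]+80]
im=np.hstack([cv2.resize(f['img'],(400,300)),cv2.resize(c,(400,300),interpolation=cv2.INTER_CUBIC)]);cv2.imwrite('pics/v2.png',im[:,:,::-1])
delta(-157,34,60,(654.6,-18.8,.249))
E
```

```text
[265 217]
pos [491.3 -24.2  77.4] F [-0.1 -0.1  0.5] t 2.9167 gap 0.636
target [494.1 -24.5  60. ] shift [ 2.7  1.  17.4] turns [[-2.00e-03  6.00e-03 -2.00e-03]
 [ 9.00e-03  4.00e-03  3.14e+00]]
```

View pics/v2.png

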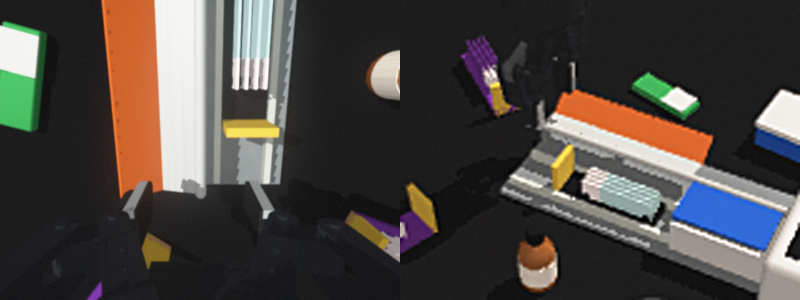

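```bash
python3 - <<'E'
from h import *
f=wrist();s=f['state'];Rt=R.from_rotvec(s['orientation']);p=np.array(s['position'])
for n in(8,3,-2):
  T=np.array([[x,y,n] for x in(-11,11) for y in(-27,27,-41,41)]);W=p+Rt.apply(T)
  print(n,np.round(pix(f,W)).astype(int).tolist())
  sc=arm.grab_frame('scene');print(np.round(pix(sc,W)).astype(int).tolist())
a=.249;o=np.array([654.6,-18.8]);Q=np.array([[np.cos(a),-np.sin(a)],[np.sin(a),np.cos(a)]])
for q,z in(((-175,86),56),((-175,60),38),((-175,34),48),((-133,0),48),((-180,0),6)):
  print(q,np.round(pix(f,[np.r_[o+Q@q,z]])),np.round(pix(sc,[np.r_[o+Q@q,z]])))
c=cv2.resize(sc['img'][170:250,190:290],(800,640),interpolation=cv2.INTER_CUBIC)[:600]
c=cv2.convertScaleAbs(c,alpha=2.2,beta=20);w=cv2.convertScaleAbs(f['img'],alpha=2.2,beta=20)[180:400,120:420]
cv2.imwrite('pics/v3.png',np.hstack([cv2.resize(w,(400,300)),cv2.resize(c,(400,300))])[:,:,::-1])
E
```

```text
8 [[217, 290], [339, 290], [185, 290], [370, 290], [214, 243], [341, 243], [182, 243], [374, 243]]
[[247, 192], [236, 205], [250, 189], [233, 209], [254, 195], [244, 208], [257, 192], [241, 211]]
3 [[215, 296], [340, 296], [182, 296], [373, 296], [212, 248], [343, 248], [178, 248], [377, 248]]
[[247, 191], [236, 204], [250, 188], [233, 207], [254, 194], [244, 206], [257, 190], [241, 210]]
-2 [[213, 302], [342, 302], [179, 302], [376, 302], [210, 252], [345, 252], [175, 252], [380, 252]]
[[247, 190], [236, 202], [249, 186], [233, 206], [254, 192], [244, 205], [257, 189], [241, 208]]
(-175, 86) [[172. 284.]] [[250. 191.]]
(-175, 60) [[231. 268.]] [[246. 201.]]
(-175, 34) [[280. 277.]] [[240. 205.]]
(-133, 0) [[352. 196.]] [[248. 218.]]
(-180, 0) [[334. 253.]] [[233. 224.]]
```

View pics/v3.png

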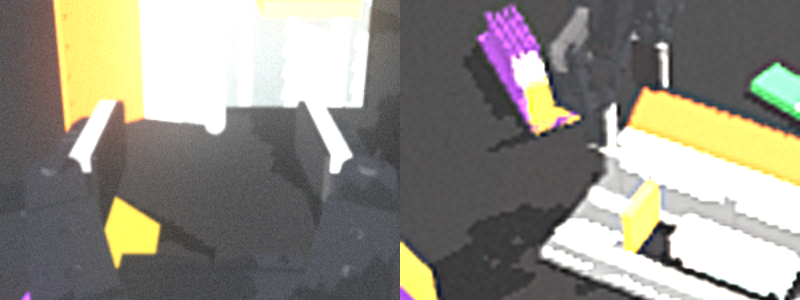

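Tips sit about level with the TCP at this opening. The lateral fit is good: the right finger is on the plate's middle and the left on the bar. Lowering towards bar contact.

Emit:
arm_command(moves=[0.365,6,0,0,0,0,0,0.365,6,0,10,0,0,0,0.365,6,0,20,0,0,0,0.365,6,0,25,0,0,0,0.365,6,0,25,0,0,0])

```text
time_s: 3.53
position: [498.4, -21.1, 53.4]
orientation: [-3.116, -0.392, 0.005]
wrist_force: [-0.4, -0.2, -0.7]
finger_gap: 0.632
```

Emit:
arm_command(moves=[0.365,0,0,2,0,0,0,0.365,0,0,4,0,0,0,0.365,0,0,7,0,0,0,0.365,0,0,10,0,0,0,0.365,0,0,10,0,0,0])

```text
time_s: 3.95
position: [500.3, -21.2, 45.1]
orientation: [3.117, 0.391, 0.001]
wrist_force: [0.1, -0.8, 2.4]
finger_gap: 0.638
```

```bash
python3 - <<'E'
from h import *
f=wrist();delta(-153,34,26,(654.6,-18.8,.249))
sc=arm.grab_frame('scene')
for t in('thumb_bar','skirt','push_plate'):
    for g in(f,sc): print(t,[(np.round(d['xyz']),round(d['confidence'],2)) for d in arm.landmark_of(g,t)])
E
```

```text
pos [500.3 -21.2  45.4] F [ 1.  -0.2  1.3] t 4.0 gap 0.639
target [497.9 -23.6  26. ] shift [-2.9  1.7 19.4] turns [[ 0.000e+00 -0.000e+00  1.000e-03]
 [ 1.000e-03  0.000e+00 -3.141e+00]]
thumb_bar [(array([556.,  31.,  44.]), 0.88)]
thumb_bar [(array([554.,  33.,  42.]), 0.88)]
skirt []
skirt [(array([662., -22.,  30.]), 0.56)]
push_plate [(array([527., -46.,  36.]), 0.61)]
push_plate [(array([403.,  -8.,  38.]), 0.8), (array([534., -54.,  37.]), 0.69), (array([ 462., -172.,   32.]), 0.67)]
```

Emit:
arm_command(moves=[0.365,-2,1,4,0,0,0,0.365,-2,1,8,0,0,0,0.365,-2,1,12,0,0,0,0.365,-2,1,16,0,0,0,0.365,-2,1,16,0,0,0])

```text
time_s: 4.77
position: [500.1, -25.8, 29.7]
orientation: [3.114, 0.388, 0.004]
wrist_force: [2.0, -7.7, 9.1]
finger_gap: 0.629
```

```bash
python3 - <<'E'
from h import *
f=wrist();delta(-153,34,26,(654.6,-18.8,.249))
sc=arm.grab_frame('scene')
for t in('thumb_bar','skirt','push_plate'):
    for g in(f,sc): print(t,[(np.round(d['xyz']),round(d['confidence'],2)) for d in arm.landmark_of(g,t)])
save(f,'w4.png')
c=cv2.resize(sc['img'][165:255,220:340],(400,300),interpolation=cv2.INTER_CUBIC)
cv2.imwrite('pics/v4.png',cv2.convertScaleAbs(np.hstack([cv2.resize(f['img'],(400,300)),c]),alpha=1.5)[:,:,::-1])
E
```

```text
pos [500.  -25.7  30. ] F [ 2.  -6.3  7.5] t 4.8167 gap 0.629
target [497.9 -23.6  26. ] shift [-1.5 -2.6  3.9] turns [[ 4.00e-03 -2.00e-03 -1.00e-03]
 [-3.00e-03 -7.00e-03  3.14e+00]]
thumb_bar [(array([555.,  26.,  27.]), 0.61)]
thumb_bar []
skirt []
skirt [(array([662., -25.,  47.]), 0.77)]
push_plate [(array([529., -47.,  33.]), 0.82), (array([579., -46.,   7.]), 0.51)]
push_plate [(array([404.,  -7.,  34.]), 0.85), (array([533., -55.,  39.]), 0.79), (array([680., 168.,   2.]), 0.5)]
```

View pics/v4.png

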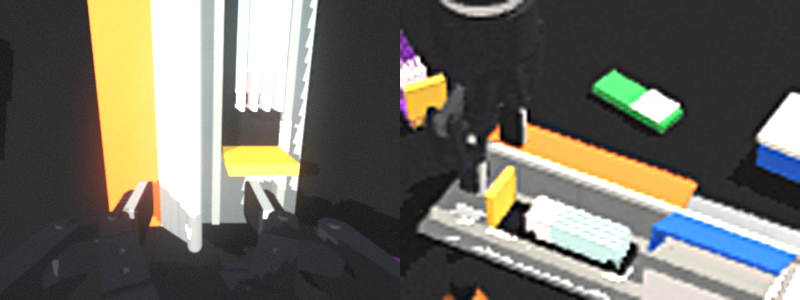

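The flap is at about 0.48 rad (skirt at z≈47, bar at z≈27), and the right finger is behind the yellow plate with a clear gap. I'll relieve the side friction and press slightly deeper.

Emit:
arm_command(moves=[0.365,0,2,1,0,0,0,0.365,0,3,2,0,0,0,0.365,2,3,3,0,0,0,0.365,4,3,3,0,0,0,0.365,5,3,3,0,0,0])

```text
time_s: 5.58
position: [502.3, -26.7, 26.0]
orientation: [3.115, 0.389, -0.007]
wrist_force: [-3.5, -5.7, 8.5]
finger_gap: 0.634
```

```bash
cat > chk.py <<'E'
from h import *
import time
f=wrist();delta(-35,32,27,(654.6,-18.8,.249))
sc=arm.grab_frame('scene')
for t in('thumb_bar','skirt','carrier','push_plate'):
    for g in(f,sc): print(t,[(np.round(d['xyz']),round(d['confidence'],2)) for d in arm.landmark_of(g,t) if np.linalg.norm(d['xyz'][:2]-np.array([590,-20]))<95])
c=cv2.resize(sc['img'][165:255,220:340],(400,300),interpolation=cv2.INTER_CUBIC)
import sys
cv2.imwrite('pics/%s.png'%sys.argv[1],cv2.convertScaleAbs(np.hstack([cv2.resize(f['img'],(400,300)),c]),alpha=1.5)[:,:,::-1])
E
python3 chk.py v5
```

```text
pos [502.4 -26.6  26. ] F [-3.4 -5.5  9.6] t 5.6333 gap 0.635
target [612.8   3.6  27. ] shift [114.5  -2.   -1.6] turns [[ 2.000e-03  5.000e-03 -0.000e+00]
 [ 8.000e-03 -3.000e-03  3.141e+00]]
thumb_bar [(array([552.,  25.,  20.]), 0.97)]
thumb_bar [(array([556.,  22.,  20.]), 0.78)]
skirt []
skirt [(array([663., -24.,  51.]), 0.89)]
carrier [(array([581., -41.,   7.]), 0.77)]
carrier [(array([580., -39.,  12.]), 0.66)]
push_plate [(array([530., -47.,  35.]), 0.97)]
push_plate [(array([532., -54.,  36.]), 0.79)]
```

Emit:
arm_command(moves=[0.365,4,0,-1,0,0,0,0.365,9,0,-1.5,0,0,0,0.365,14,0,-1.5,0,0,0,0.365,18,0,-1.5,0,0,0,0.365,20,0,-1.5,0,0,0])

```text
time_s: 6.5
position: [519.8, -20.0, 26.5]
orientation: [3.117, 0.391, -0.013]
wrist_force: [-7.4, -2.9, 8.4]
finger_gap: 0.636
```

```bash
python3 chk.py v6
```

```text
pos [520.1 -19.8  26.5] F [-6.3 -1.2  6. ] t 6.55 gap 0.634
target [612.8   3.6  27. ] shift [95.6  0.2 -1.3] turns [[-1.000e-03  8.000e-03  1.000e-03]
 [-1.200e-02 -1.000e-03 -3.141e+00]]
thumb_bar [(array([556.,  24.,  22.]), 0.6)]
thumb_bar [(array([557.,  25.,  26.]), 0.88)]
skirt []
skirt [(array([659., -26.,  52.]), 0.73)]
carrier [(array([589., -38.,   7.]), 0.7)]
carrier [(array([593., -34.,  10.]), 0.81)]
push_plate [(array([540., -42.,  32.]), 0.96)]
push_plate [(array([542., -53.,  36.]), 0.75)]
```

View pics/v6.png

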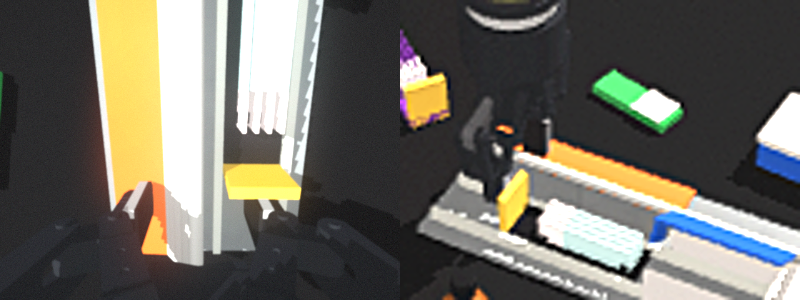

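Emit:
arm_command(moves=[0.365,7,0,0,0,0,0,0.365,14,0,0,0,0,0,0.365,21,0,0,0,0,0,0.365,28,0,0,0,0,0,0.365,35,0,0,0,0,0])

```text
time_s: 7.42
position: [553.5, -11.2, 26.2]
orientation: [3.117, 0.391, -0.014]
wrist_force: [-7.2, -1.0, 6.2]
finger_gap: 0.64
```

```bash
python3 chk.py v7
```

```text
pos [555.3 -10.5  26.4] F [-3.3 -0.2  4.2] t 7.4667 gap 0.635
target [612.8   3.6  27. ] shift [59.2  0.5 -0.9] turns [[-1.000e-03  6.000e-03  1.000e-03]
 [-1.000e-02 -2.000e-03 -3.141e+00]]
thumb_bar [(array([555.,  25.,  23.]), 0.77)]
thumb_bar [(array([556.,  23.,  23.]), 0.84)]
skirt []
skirt [(array([662., -23.,  56.]), 0.62)]
carrier [(array([624., -31.,   5.]), 0.6)]
carrier [(array([627., -26.,   8.]), 0.78)]
push_plate [(array([573., -35.,  33.]), 0.57)]
push_plate []
```

Steady and open. Continuing.

Emit:
arm_command(moves=[0.365,7,0,0,0,0,0,0.365,14,0,0,0,0,0,0.365,21,0,0,0,0,0,0.365,28,0,0,0,0,0,0.365,35,0,0,0,0,0])

```text
time_s: 8.33
position: [591.7, -2.3, 27.8]
orientation: [3.117, 0.391, -0.0]
wrist_force: [-4.8, -1.4, 3.3]
finger_gap: 0.633
```

```bash
python3 chk.py v8
```

```text
pos [593.3  -1.6  28.1] F [-3.1 -1.4  4.4] t 8.3833 gap 0.634
target [612.8   3.6  27. ] shift [20.2 -0.2  1.2] turns [[ 0.000e+00 -2.000e-03  1.000e-03]
 [ 3.000e-03  0.000e+00 -3.141e+00]]
thumb_bar [(array([556.,  25.,  26.]), 0.9)]
thumb_bar [(array([554.,  25.,  24.]), 0.95)]
skirt [(array([664., -20.,  48.]), 0.71)]
skirt [(array([662., -23.,  50.]), 0.58)]
carrier []
carrier [(array([665., -16.,  13.]), 0.75)]
push_plate [(array([609., -26.,  34.]), 0.83), (array([663., -21.,  49.]), 0.48)]
push_plate [(array([617., -34.,  36.]), 0.7)]
```

Emit:
arm_command(moves=[0.365,4,0,1.5,0,0,0,0.365,8,0,1.5,0,0,0,0.365,12,0,1.5,0,0,0,0.365,15,0,1.5,0,0,0,0.365,17,0,1.5,0,0,0])

```text
time_s: 9.25
position: [603.7, 0.5, 25.4]
orientation: [3.115, 0.39, -0.015]
wrist_force: [-8.6, -1.7, 9.8]
finger_gap: 0.633
```

```bash
python3 chk.py v9
```

```text
pos [604.1   0.7  25.4] F [-6.8 -2.3  7.4] t 9.3 gap 0.638
target [612.8   3.6  27. ] shift [ 9.1 -0.7 -1.7] turns [[ 1.000e-03  9.000e-03  0.000e+00]
 [-1.400e-02  1.000e-03 -3.141e+00]]
thumb_bar [(array([556.,  22.,  25.]), 0.81)]
thumb_bar [(array([556.,  22.,  20.]), 0.6)]
skirt [(array([662., -22.,  53.]), 0.86)]
skirt [(array([660., -24.,  56.]), 0.56)]
carrier []
carrier [(array([678., -13.,  10.]), 0.88)]
push_plate [(array([620., -25.,  34.]), 0.63)]
push_plate [(array([627., -29.,  37.]), 0.89)]
```

Emit:
arm_command(moves=[0.365,3,0,-1,0,0,0,0.365,6,0,-1,0,0,0,0.365,8,0,-1,0,0,0,0.365,10,0,-1,0,0,0,0.365,10,0,-1,0,0,0])

```text
time_s: 10.17
position: [615.8, 4.3, 26.4]
orientation: [3.117, 0.391, -0.006]
wrist_force: [-5.4, -1.6, 3.4]
finger_gap: 0.631
```

```bash
python3 chk.py v10
```

```text
pos [615.8   4.3  26.4] F [-5.2 -1.7  2.5] t 10.2167 gap 0.637
target [612.8   3.6  27. ] shift [-3.1 -0.1 -0.6] turns [[-0.000e+00  4.000e-03  1.000e-03]
 [-6.000e-03 -0.000e+00 -3.141e+00]]
thumb_bar [(array([555.,  26.,  23.]), 0.8)]
thumb_bar [(array([555.,  24.,  20.]), 0.93)]
skirt [(array([664., -22.,  54.]), 0.79), (array([656., -19.,  -2.]), 0.57)]
skirt [(array([661., -23.,  55.]), 0.85)]
carrier []
carrier []
push_plate [(array([634., -22.,  33.]), 0.55)]
push_plate [(array([639., -25.,  36.]), 0.61)]
```

View pics/v10.png

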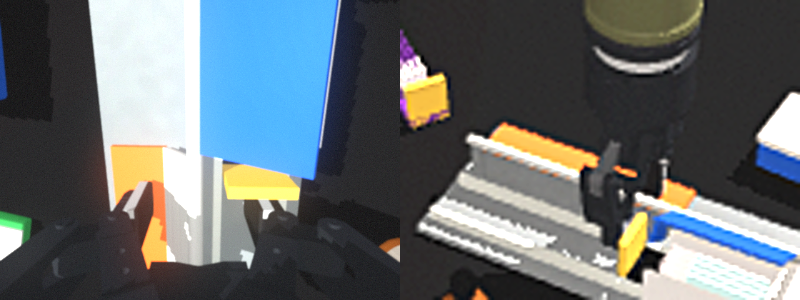

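Emit:
arm_command(moves=[0.365,2,0,0,0,0,0,0.365,4,0,0,0,0,0,0.365,6,0,0,0,0,0,0.365,8,0,0,0,0,0,0.365,8,0,0,0,0,0])

```text
time_s: 11.08
position: [616.0, 3.9, 25.9]
orientation: [3.115, 0.386, -0.033]
wrist_force: [-26.7, -4.2, 21.2]
finger_gap: 0.638
```

```bash
python3 chk.py v11
```

```text
pos [616.    3.9  25.9] F [-27.   -4.7  21.3] t 11.1333 gap 0.636
target [612.8   3.6  27. ] shift [-3.2 -0.5 -1. ] turns [[ 0.000e+00  2.100e-02 -2.000e-03]
 [ 3.300e-02 -0.000e+00  3.139e+00]]
thumb_bar [(array([556.,  27.,  25.]), 0.57)]
thumb_bar [(array([639., -25.,  38.]), 0.73), (array([558.,  21.,  21.]), 0.68)]
skirt [(array([663., -19.,  53.]), 0.81)]
skirt [(array([662., -25.,  56.]), 0.56)]
carrier []
carrier []
push_plate [(array([632., -16.,  33.]), 0.6)]
push_plate []
```

It's at the stop: force rises to 27 N with no further travel. Backing off along x while still pressing, then lifting.

Emit:
arm_command(moves=[0.365,-3,0,0,0,0,0,0.365,-7,0,0,0,0,0,0.365,-12,0,0,0,0,0,0.365,-18,0,0,0,0,0,0.365,-22,0,0,0,0,0])

```text
time_s: 12.0
position: [605.7, 1.6, 28.5]
orientation: [3.117, 0.392, 0.008]
wrist_force: [2.7, 0.1, 4.4]
finger_gap: 0.633
```

```bash
python3 chk.py v12
```

```text
pos [604.7   1.1  28.3] F [3.1 0.9 3.6] t 12.05 gap 0.637
target [612.8   3.6  27. ] shift [ 8.5 -0.4  1.3] turns [[ 1.000e-03 -3.000e-03  1.000e-03]
 [ 5.000e-03  1.000e-03 -3.141e+00]]
thumb_bar [(array([555.,  26.,  26.]), 0.7)]
thumb_bar []
skirt [(array([664., -20.,  51.]), 0.65)]
skirt [(array([662., -28.,  51.]), 0.8)]
carrier []
carrier []
push_plate [(array([632., -21.,  33.]), 0.55)]
push_plate [(array([637., -29.,  38.]), 0.65)]
```

View pics/v12.png

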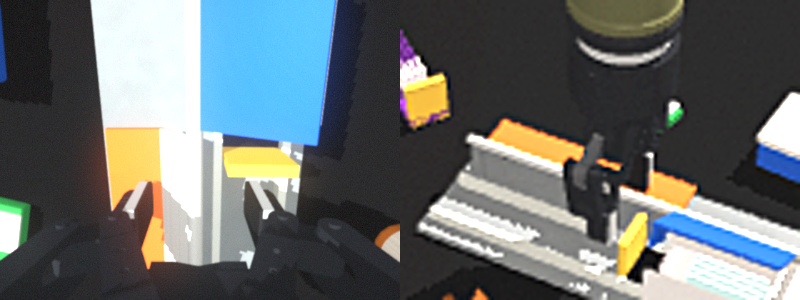

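The finger is clear of the plate and the carrier stayed put. Lifting.

Emit:
arm_command(moves=[0.365,-3,0,-6,0,0,0,0.365,-3,0,-14,0,0,0,0.365,-3,0,-24,0,0,0,0.365,-3,0,-40,0,0,0,0.365,-3,0,-60,0,0,0])

```text
time_s: 12.92
position: [598.6, -0.0, 86.6]
orientation: [-3.117, -0.392, 0.008]
wrist_force: [0.3, -0.8, -0.1]
finger_gap: 0.636
```

Emit:
arm_command(moves=[0.365,-20,0,-30,0,0,0,0.365,-45,0,-55,0,0,0,0.365,-70,0,-80,0,0,0,0.365,-95,0,-100,0,0,0,0.365,-100,0,-110,0,0,0])

```text
time_s: 13.33
position: [501.0, -25.6, 199.6]
orientation: [3.114, 0.389, -0.002]
wrist_force: [0.0, -0.8, -0.2]
finger_gap: 0.636
```

```bash
python3 chk.py v13; python3 - <<'E'
from h import *
f=arm.grab_frame('top');print([(n,np.round(arm.landmark_of(f,n)[0]['xyz'])) for n in('skirt','thumb_bar','push_plate','dropper','dish') if arm.landmark_of(f,n)])
E
```

```text
pos [502.8 -25.7 200.9] F [ 1.8 -0.3  1.2] t 13.3833 gap 0.636
target [612.8   3.6  27. ] shift [113.6  -2.1 174. ] turns [[ 4.000e-03 -2.000e-03 -1.000e-03]
 [-2.000e-03 -7.000e-03  3.141e+00]]
thumb_bar [(array([553.,  31.,  48.]), 0.78)]
thumb_bar [(array([662., -24.,  28.]), 0.66), (array([551.,  30.,  47.]), 0.6)]
skirt []
skirt [(array([662., -19.,  26.]), 0.56)]
carrier []
carrier []
push_plate [(array([635., -20.,  35.]), 0.68), (array([554.,  32.,  47.]), 0.16)]
push_plate [(array([638., -28.,  38.]), 0.76)]
[('skirt', array([657., -22.,  22.])), ('thumb_bar', array([548.,  29.,  46.])), ('push_plate', array([403.,  -9.,  29.])), ('dropper', array([ 596., -152.,   -3.])), ('dish', array([ 722., -143.,    2.]))]
```

View pics/v13.png

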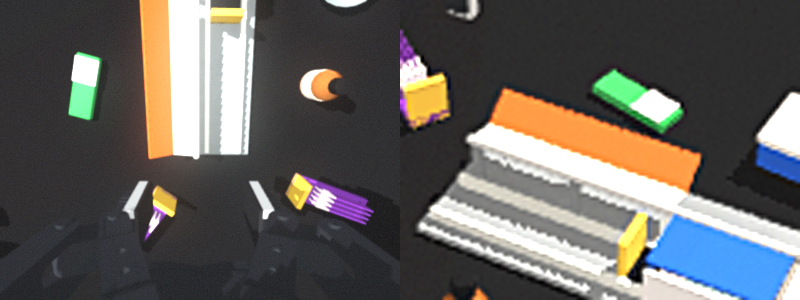

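```bash
python3 -c "
from workcell import arm
print(arm.close_job())"
```

```text
the job is handed in; nothing more can be done
None
```

The slide carrier is home in the reader, the flap has shut behind it, and the job is handed in at about 13.5 s of the 38 s allowed. The hand-in reports no verdict, so this rests on my own checks.

- **What I did:** I pressed the thumb bar down with the left fingertip while the slides were still outside. With the right fingertip I pushed the yellow plate until it stopped moving and the push force rose to 27 N. Then I backed off about 12 mm with the bar still held, and lifted the hand away.
- **Flap while pushing:** skirt readings of 47–56 mm, against 26 mm when shut, put the flap at roughly 0.5–0.7 rad throughout. It may have been close to its open stop at times.
- **Last checks:** the skirt read 22–26 mm and the bar 46–48 mm, so the flap is shut. The plate's rear face was at about reader x = -20 to -24 mm, against -24 for fully home. The hand was about 200 mm up and touching nothing. The dropper was where it started; I did not measure the other bystanders again.
- **Disagreements:** the cameras differ by 3–8 mm on the plate's position, so "home" rests mainly on the hard stop. At the end the top camera's best plate match was a purple look-alike, which I ignored.

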